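Log out the track cleaner and open its push-and-turn cap

TASK

Log out the track cleaner: pick up the orange-nosed code reader, hold it level and still for a good second with its window centred a few centimetres above the code tag on the bottle's base plate, and lay it back in the middle of its mat, lengthwise, and let go. Then open the bottle: press the red safety cap down, twist it a quarter turn anticlockwise while it is pressed, and lift it off. Finish while still gripping the cap, upright and still, straight above the bottle with a gap of about 8 cm under it, leaving the other things on the bench where they are.

Things in the scene. Friction and masses are not known exactly. Their poses are not given: they have to be found in the camera images.
- station: Fixed grey base plate, 110 (x) by 225 (y) by 8 mm, with a white wide-neck bottle (72 mm across, blue band, black collar) clamped upright on it; neither can move. Origin on the bottle's axis, at table height; the plate reaches 60 mm to +y and 165 mm to -y of it; z up. Shoulder 98 to 118 mm above the table.
- tag (a point): Centre of the printed code tag (white, black bars, 52 by 60 mm) lying flat on the base plate, 110 mm from the bottle's axis towards the plate's -y, 9 mm above the table.
- cap_grip (a point): Red ribbed push-and-turn cap, loose, 54 mm across, 41 mm tall, 45 g. Point on its axis, 28 mm above its lower edge, 13 mm below its top: the height to grip it from above. z up; y along the white bar on its top. Starts locked on the bottle, this point 158 mm above the table, the bar about 80 degrees clockwise (from above) of the plate's y. How it opens: see the mouth.
- mouth (a point): Centre of the bottle's mouth, 142 mm above the table, under the cap. A spring here pushes the cap up: 6 N at rest, 11 N at 7 mm. The cap turns only while pressed down 5.5 mm or more (7 is good, bottoms at 9). Turned 80 degrees anticlockwise from its start (66 to 88; stop at 88), the bar then lies along the plate's y and the cap lifts straight off, clear within 20 mm.
- reader_center (a point): Hand-held code reader, loose, 150 mm long (x), 44 mm tall, 0.13 to 0.25 kg: white handle 36 mm wide (y), from 75 mm behind (-x) to 29 mm ahead of this point; orange nose 60 mm wide, 40 mm tall, from 29 to 75 mm ahead (+x). Point on the handle's centre line, 22 mm above the underside; z up. Starts on the mat, roughly along it.
- window (a point): Centre of the reader's amber window in the underside of the orange nose, 55 mm ahead (+x) of the reader's point and 22 mm below it.
- mat: Thin fixed dark mat, 230 (x) by 140 (y) by 3 mm, on which the reader lies. Origin: centre of its underside, at table height.
- car: Bystander: two-deck four-wheel line-follower car, standing on the bench; leave it where it is. Origin at its underside.
- tape_roll: Bystander: roll of black track tape, standing on the bench; leave it where it is. Origin at its underside.
- battery_pack: Bystander: battery holder with three cells, standing on the bench; leave it where it is. Origin at its underside.
- screwdriver: Bystander: screwdriver lying on the bench; leave it where it is.
- spare_bottle: Bystander: clear bottle with a blue cap, standing on the bench; leave it where it is. Origin at its underside.
- spare_wheel: Bystander: rubber wheel with yellow hub, standing on the bench; leave it where it is. Origin at its underside.
Not all that is in view belongs to the job. What is shaped like the station but green or pink is not meant.

How it is judged:
By the outcome, as a careful person would: the job done as asked, in the order asked, and still so for the second after the job is handed in, while the arm keeps its last pose, push and grip.
It also fails if it takes over 72 s, if anything falls off the work surface, if the arm or the gripper's body presses on something with over 40 N, if the wrist force passes 120 N, or if a joint passes its speed limit or range.

ROBOT

A 6-joint arm with a two-finger parallel gripper is mounted at the origin on the work surface. World frame = base frame: x ahead of the robot, y to its left, z up, the work surface at z = 0. Lengths are in mm, angles in rad, forces in N, time in s.
With the tool pointing down it reaches from about 350 to 775 mm from the base axis. Payload 7.3 kg.
Tool frame: the origin (TCP) lies midway between the tips of the shut fingers; the grasp point (between the pads) lies 19 mm behind it (grasp_offset is the z of the grasp point in the tool frame, in mm); z points along the fingers, y is the direction in which the jaws open and shut (so a half turn about z gives the same grasp; the last joint's range is limited). The gripper opens to 92 mm and grips with 3 to 60 N. Pads are 19 mm wide; open, the fingers measure 130 mm over their backs; the gripper's body (75 mm by 190 mm) begins 47 mm behind the grasp point.
Start: joints at [-1.267, 0.342, 1.524, -0, 1.275, -0.146], TCP at [228.286, -472.79, 226.741] pointing down, gripper open.
Joint ranges: [-2.53, 2.53], [-0.77, 2.02], [0.04, 2.7], [-1, 4.14], [0.28, 2.66], [-3.11, 3.11]. Speed limits (rad/s): [2.57, 2.57, 3.14, 3.14, 3.14, 3.14].

INTERFACE

Orientations are given as [roll, pitch, yaw] about the fixed x, y, z axes, in that order (R = Rz(yaw) Ry(pitch) Rx(roll)).
In Python, from plant import get_obs, capture, camera_model, close_job, boxes_of, regions_of, place_of, grasp_offset gives the robot as it stands. The module is installed in compiled form; this text tells all that it offers.
- The arm moves only by the tool send_rows, never from a script. Its argument "targets" is a list that holds one entry, the list of rows, each a list of 7 numbers: the turn, a rotation vector about the tool's x, y, z in degrees, then the shift along the tool's x, y, z in mm, then the closure, from -1 (fully open) to 1 (shut). A call has 1 to 5 rows; each row is the pose to reach, as a shift and turn from the pose commanded when the call began, along the tool's axes at that moment; what a row does not reach only later rows make up. A row lasts 1/12 s, in which the tool goes at most 41.7 mm and 7.16 degrees, less where a joint would pass 70% of its speed; a pose out of reach is approached as far as the arm can. A call with a gripper value outside its range is refused whole. The fingers move at their own pace and stop on an object; the grip force is fixed at half the most. Time passes only in rows, so rows that repeat a pose let the fingers close. It gives the time, the measured TCP pose, the force and the opening at its end, in the units of the state.
- get_obs(): the state, without advancing time (a new reading comes with each control period).
- capture(name): name is "scene" or "top" or "wrist"; returns the picture (480x640x3 uint8, red, green, blue); there is no depth.
- camera_model(name): a dict with "K" (3x3 intrinsics, pixels), "world_to_cam" (4x4, takes a point from world to camera coordinates). Camera axes: x right, y up, looking along -z (the intrinsics and any distortion apply to the point x, -y, -z); pixel columns grow to the right and rows downward; lengths in mm; the calibration is good to about 2 mm. A picture is of the moment at which its call begins: read the wrist's pose just before it. camera_model takes no time and is no camera call; for the wrist camera it gives the pose at the moment of the call.
- close_job(): hands the job in, once; it reports no verdict.
Trained networks look in the newest picture that a camera, given by its name, has taken for a name from the list of things; names that differ only in an ending like _2 or _b are one class to them, and where a whole thing is asked for, a point or a joint stands for the part that bears it (a point fixed in the world has none). Each returns a list of dicts, best first, with "conf" (0 to 1); they miss things now and then, are a little off and sometimes report something else, mostly with a low value. They report only what shows in the picture. A call takes as long as a camera call. They do not tell look-alikes from the thing itself.
- boxes_of(label, camera): "location" ([row, column] in pixels, amid what is visible of it).
- regions_of(label, camera): "region" (480x640 bool, what is visible of it) and "location" ([row, column] in pixels, amid what is visible of it).
- place_of(label, camera): "location" ([row, column] in pixels: a listed point, or the origin of a listed thing).
The state is a dict: "time": time; "joint_positions": joint angles; "dq": joint speeds; "tau": joint torques, N m; "tool_pos": TCP position; "tcp_rot": TCP orientation; "contact_force": force on the tool from outside, world axes, zero at the start; "moment": the same for the moment, N m; "grip_width": finger opening in mm.
Only numpy, scipy, OpenCV 4.12 (cv2) and the standard library are available. Lean on these libraries where they do the work, as an engineer would, in place of code of your own. Each camera call takes 0.05 s, during which the arm holds its last target.

## Working session

There is one attempt and no reset: what is moved stays moved. The work goes in short steps, Python scripts to look and compute and a tool call to move; the robot and the scene stay as the last step left them, time stands still between calls to the robot, and variables do not carry over. Pictures are saved under pics/ and viewed, and the job is handed in when it is done.

Besides the shell and the picture viewer there is one more tool, called after "Emit:" in YAML: its name, and indented under it one key for each argument. send_rows: Moves the arm, as the interface text tells. Its arguments: {"type":"object","properties":{"targets":{"type":"array","items":{"type":"array","items":{"type":"array","items":{"type":"number"}}}}},"required":["targets"]}

```bash
mkdir -p pics; ls; cat > h.py <<'E'
import numpy as np, cv2
from plant import *
from scipy.spatial.transform import Rotation as R
def proj(cm,p):
    K=np.array(cm["K"]);T=np.array(cm["world_to_cam"])
    c=T[:3,:3]@np.asarray(p,float)+T[:3,3]
    u=K@np.array([c[0],-c[1],-c[2]]);return u[1]/u[2],u[0]/u[2]
def ray(cm,rc,z):
    K=np.array(cm["K"]);T=np.array(cm["world_to_cam"])
    d=np.linalg.solve(K,np.array([rc[1],rc[0],1.0]));d=np.array([d[0],-d[1],-d[2]])
    Rm=T[:3,:3];o=-Rm.T@T[:3,3];d=Rm.T@d
    return o+d*(z-o[2])/d[2]
def save(im,n): cv2.imwrite("pics/"+n,im[:,:,::-1])
E
python3 - <<'E'
from h import *
o=get_obs();print(o)
print(grasp_offset if not callable(grasp_offset) else grasp_offset())
for c in ["scene","top"]:
    save(capture(c),c+"0.png"); m=camera_model(c); print(m)
    for l in ["reader_center","window","tag","cap_grip","mat","station","mouth"]:
        print(c,l,[(round(d["conf"],2),np.round(d["location"],1).tolist()) for d in place_of(l,c)][:4])
E
```

```text
pics
{'time': 0.0, 'joint_positions': array([-1.26700101e+00,  3.42732701e-01,  1.52501168e+00,  1.57060821e-05,
        1.27539945e+00, -1.45990699e-01]), 'dq': array([ 0.00246406,  0.00020735, -0.00022366,  0.00137555,  0.00016905,
       -0.00011741]), 'tau': array([-2.78480002e-03, -4.31240165e+01, -2.44228703e+01,  7.15701445e-02,
        5.59077621e-02, -1.13612714e-04]), 'tool_pos': array([ 228.16220254, -472.37946809,  226.04165089]), 'tcp_rot': array([-3.14006017e+00, -2.40511972e-04,  4.49781246e-01]), 'contact_force': array([-1.51082438, -0.50405008,  0.2760949 ]), 'moment': array([-0.01049412, -0.00062603,  0.0075207 ]), 'grip_width': 91.62679922720098}
-18.8
{'K': array([[549.36286892,   0.        , 314.09133602],
       [  0.        , 549.36286892, 240.38698869],
       [  0.        ,   0.        ,   1.        ]]), 'world_to_cam': array([[-7.54574086e-01,  6.56164291e-01,  8.14691059e-03,
         4.16661440e+02],
       [-5.61034999e-01, -6.51517775e-01,  5.10650878e-01,
         1.93345410e+02],
       [ 3.40378728e-01,  3.80753217e-01,  8.59749562e-01,
        -1.691
[... 749 characters left out ...]
01, -1.82153408e-02,
        -8.81802876e+00],
       [ 9.97075118e-01, -1.78589404e-02,  7.43119606e-02,
        -5.04406220e+02],
       [-7.46147605e-02, -1.69323253e-02,  9.97068671e-01,
        -1.64744265e+03],
       [ 0.00000000e+00,  0.00000000e+00,  0.00000000e+00,
         1.00000000e+00]])}
top reader_center [(0.8, [227.2, 265.0])]
top window [(0.85, [207.3, 267.7])]
top tag [(0.88, [326.8, 427.1]), (0.85, [237.9, 421.3]), (0.77, [296.3, 525.9])]
top cap_grip [(0.67, [238.2, 391.5])]
top mat [(0.58, [226.0, 264.6])]
top station [(0.91, [243.8, 387.1]), (0.85, [295.4, 491.0]), (0.6, [335.6, 391.0])]
top mouth [(0.84, [296.5, 506.1]), (0.81, [337.5, 398.9]), (0.61, [237.5, 393.4])]
```

View pics/scene0.png

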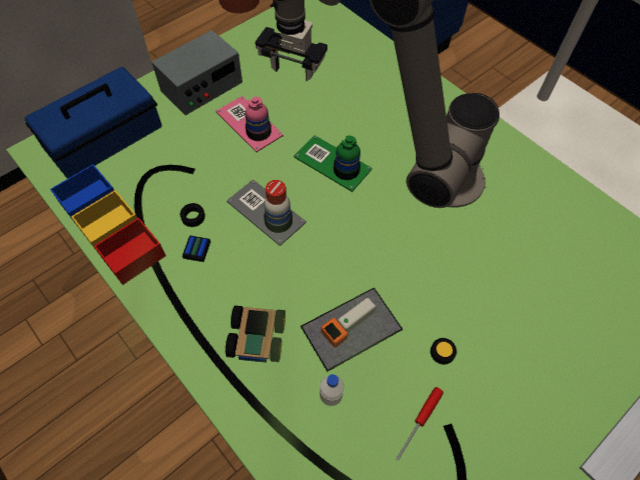

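View pics/top0.png

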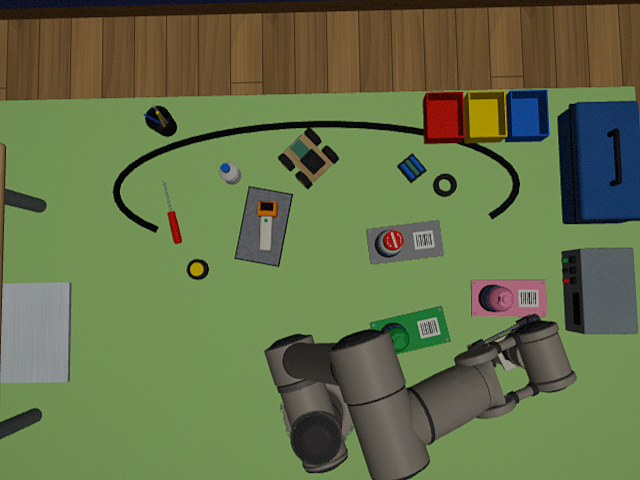

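```bash
python3 - <<'E'
import cv2
im=cv2.imread("pics/top0.png");cv2.imwrite("pics/crop0.png",cv2.resize(im[170:370,220:480],None,fx=3,fy=3,interpolation=cv2.INTER_CUBIC))
E
```

```text
(no output)
```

View pics/crop0.png

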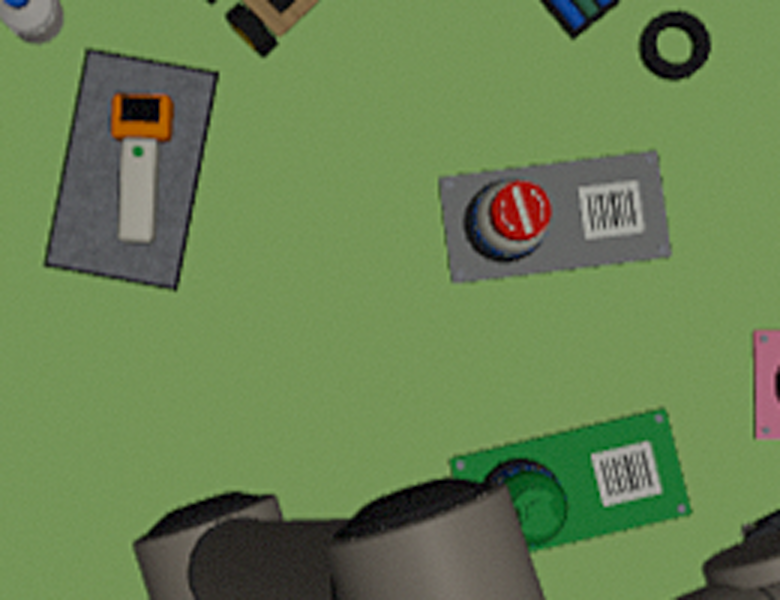

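The scene has three station-shaped things, with tags in the top view at (238,421) grey, (327,427) green and (296,526) pink. The grey plate with the white bottle and red cap matches the description, and the crop confirms it. The reader lies on the mat at about (227,265), nose away from the robot. Next I measure.

```bash
python3 - <<'E'
from h import *
m=camera_model("top")
f=lambda x,y:(170+(y-1)/3,220+(x-1)/3)
mat=np.array([ray(m,f(*p),3)[:2] for p in [(88,50),(217,73),(177,290),(45,265)]])
pl=np.array([ray(m,f(*p),8)[:2] for p in [(440,178),(657,151),(670,255),(452,282)]])
for n,q in(("mat",mat),("pl",pl)):
    print(n,q.round(1).tolist(),q.mean(0).round(1),[round(np.linalg.norm(q[i]-q[i-1]),1) for i in range(4)])
u=(mat[0]+mat[1]-mat[2]-mat[3]);print("mat dir",np.degrees(np.arctan2(u[1],u[0])))
u=(pl[0]+pl[3]-pl[1]-pl[2]);u/=np.linalg.norm(u);a=np.degrees(np.arctan2(u[1],u[0]));print("plate y dir",a)
c=pl.mean(0);print("axis",c+u*52.5,"tag",c+u*(52.5-110))
for l in ["reader_center","window","cap_grip","tag","mat","mouth"]:
    pass
print("tag net",ray(m,(237.9,421.3),9)); print("cap net",ray(m,(238.2,391.5),158),"mouth",ray(m,(237.5,393.4),142),"mat",ray(m,(226,264.6),0))
print("reader",ray(m,(227.2,265),25),"window",ray(m,(207.3,267.7),3))
captop=f(521,210);print("captop",ray(m,captop,171))
im=cv2.imread("pics/top0.png")
# bar direction
a1=ray(m,f(514,188),171);a2=ray(m,f(530,233),171);d=a1-a2;print("bar",np.degrees(np.arctan2(d[1],d[0])))
# white handle / orange segmentation
hsv=cv2.cvtColor(im,cv2.COLOR_BGR2HSV);sub=np.zeros(hsv.shape[:2],bool);sub[195:260,240:290]=1
w=(hsv[...,1]<50)&(hsv[...,2]>140)&sub
o=(hsv[...,0]<20)&(hsv[...,1]>150)&(hsv[...,2]>100)&sub
for n,k,z in(("handle",w,47),("nose",o,43)):
    rr,cc=np.nonzero(k);P=np.array([ray(m,(r,c),z)[:2] for r,c in zip(rr,cc)],np.float32)
    print(n,len(rr),cv2.minAreaRect(P),P.mean(0))
s=camera_model("scene");print("scene: reader",ray(s,(320.1,346.5),25)," tag",ray(s,(200.2,249.6),9),"cap",ray(s,(189.2,275.5),158),"mat",ray(s,(330.2,349.3),0))
E
```

```text
mat [[685.3, 202.0], [658.7, 69.0], [436.0, 112.6], [463.9, 247.6]] [561.  157.8] [np.float64(226.1), np.float64(135.7), np.float64(227.0), np.float64(137.8)]
pl [[545.4, -157.6], [569.0, -378.9], [462.7, -388.5], [439.2, -167.3]] [ 504.1 -273.1] [np.float64(106.7), np.float64(222.5), np.float64(106.7), np.float64(222.4)]
mat dir -11.36788602950171
plate y dir 96.07831177513256
axis [ 498.50974376 -220.87738553] tag [ 510.15738812 -330.25897622]
tag net [ 514.97913127 -324.16115443    9.        ]
cap net [ 503.58647329 -216.78750709  158.        ] mouth [ 506.76250544 -223.95950493  142.        ] mat [561.24257076 155.02516186   0.        ]
reader [554.8560597  150.85285568  25.        ] window [618.76247486 144.56075314   3.        ]
captop [ 498.38693361 -220.25741235  171.        ]
bar 18.01340123112937
handle 313 ((535.3716430664062, 146.97625732421875), (30.176599502563477, 96.7223892211914), 87.2337646484375) [534.14496 146.96613]
nose 181 ((609.3406372070312, 143.72178649902344), (59.56882858276367, 43.10021209716797), 85.50778198242188) [605.2092  142.64577]
scene: reader [567.12400516 144.74018656  25.        ]  tag [ 520.92948333 -327.97206055    9.        ] cap [ 499.58590642 -219.78291426  158.        ] mat [572.63543603 163.64877385   0.        ]
```

```bash
cat >> h.py <<'E'
def go(x,y,z,yaw):
    "shift+turn in tool axes from the measured pose to a tool-down pose"
    o=get_obs();Rm=R.from_euler('xyz',o['tcp_rot'])
    s=Rm.inv().apply(np.array([x,y,z])-o['tool_pos'])
    t=(Rm.inv()*R.from_euler('xyz',[np.pi,0,np.radians(yaw)])).as_rotvec(degrees=True)
    print("t",round(o['time'],2),"pos",o['tool_pos'].round(1),"rpy",np.degrees(o['tcp_rot']).round(2),"F",np.round(o['contact_force'],1),"w",round(o['grip_width'],1))
    print("turn",t.round(2),"shift",s.round(1))
E
python3 - <<'E'
from h import *
m=camera_model("top")
print("pink",ray(m,(296.5,506.1),142),ray(m,(296.3,525.9),9),"car",ray(m,(157,308),50))
go(563,146,300,-3)
E
```

```text
pink [ 336.86313074 -531.62010255  142.        ] [ 332.78737597 -632.96489614    9.        ] car [762.66456026  15.99139655  50.        ]
t 0.8 pos [ 228.3 -472.8  226.8] rpy [179.99   0.    25.77] F [-0.2 -0.8  0.2] w 91.7
turn [ 1.000e-02 -0.000e+00  2.877e+01] shift [ 570.5 -411.7  -73.3]
```

Emit:
send_rows:
  targets:
    - [[0, 0, 10, 200, -144, -73, -1], [0, 0, 10, 200, -144, -73, -1], [0, 0, 15, 200, -144, -73, -1], [0, 0, 20, 200, -144, -73, -1], [0, 0, 20, 200, -144, -73, -1]]

```text
time: 1.22
tool_pos: [323.9, -295.5, 286.5]
tcp_rot: [3.141, -0.0, 0.095]
contact_force: [1.2, -1.4, 0.2]
grip_width: 91.6
```

```bash
python3 - <<'E'
from h import *
go(563,146,300,-3)
E
```

```text
t 1.22 pos [ 323.9 -295.5  286.5] rpy [ 1.7998e+02 -2.0000e-02  5.4600e+00] F [ 1.2 -1.4  0.2] w 91.6
turn [ 0.02 -0.02  8.46] shift [ 280.  -416.7  -13.5]
```

Emit:
send_rows:
  targets:
    - [[0, 0, 8, 272, -408, -13, -1], [0, 0, 8, 272, -408, -13, -1], [0, 0, 8, 272, -408, -13, -1], [0, 0, 8, 272, -408, -13, -1], [0, 0, 8, 272, -408, -13, -1]]

```text
time: 1.63
tool_pos: [418.8, -116.7, 291.6]
tcp_rot: [3.141, -0.001, -0.039]
contact_force: [0.7, -0.8, -0.8]
grip_width: 92.2
```

```bash
python3 - <<'E'
from h import *
go(563,146,300,-3)
E
```

```text
t 1.63 pos [ 418.8 -116.7  291.6] rpy [ 1.7997e+02 -5.0000e-02 -2.2500e+00] F [ 0.7 -0.8 -0.8] w 92.2
turn [ 0.02 -0.05  0.75] shift [ 133.8 -268.2   -8.4]
```

Emit:
send_rows:
  targets:
    - [[0, 0, 0, 130, -260, -8, -1], [0, 0, 0, 130, -260, -8, -1], [0, 0, 0, 130, -260, -8, -1], [0, 0, 0, 130, -260, -8, -1], [0, 0, 0, 130, -260, -8, -1]]

```text
time: 2.05
tool_pos: [519.2, 66.0, 297.2]
tcp_rot: [3.141, -0.001, -0.039]
contact_force: [0.3, -1.8, -0.1]
grip_width: 91.6
```

```bash
python3 - <<'E'
from h import *
go(563,146,300,-3)
E
```

```text
t 2.05 pos [519.2  66.  297.2] rpy [ 1.7999e+02 -3.0000e-02 -2.2100e+00] F [ 0.3 -1.8 -0.1] w 91.6
turn [ 0.01 -0.03  0.79] shift [ 40.7 -81.6  -2.8]
```

Emit:
send_rows:
  targets:
    - [[0, 0, 0.8, 20, -40, -2, -1], [0, 0, 0.8, 37, -74, -2, -1], [0, 0, 0.8, 37, -74, -2, -1], [0, 0, 0.8, 37, -74, -2, -1]]

```text
time: 2.38
tool_pos: [558.7, 138.2, 297.9]
tcp_rot: [3.141, 0.001, -0.049]
contact_force: [-0.5, 0.1, 0.5]
grip_width: 91.5
```

```bash
python3 - <<'E'
from h import *
go(563,146,300,-3)
m=camera_model("wrist");save(capture("wrist"),"w1.png")
for l in ["reader_center","mat"]:
    for d in place_of(l,"wrist"): print(l,d["conf"],d["location"],ray(m,d["location"],25 if l[0]=='r' else 0))
E
```

```text
t 2.38 pos [558.7 138.2 297.9] rpy [ 1.7997e+02  8.0000e-02 -2.8300e+00] F [-0.5  0.1  0.5] w 91.5
turn [0.03 0.08 0.17] shift [ 4.  -8.  -2.1]
reader_center 0.95 [190.9, 306.4] [561.43637071 150.70681733  25.        ]
reader_center 0.59 [185.4, 296.7] [567.8343649  160.64415455  25.        ]
mat 0.92 [185.2, 299.9] [563.91863187 158.60673756   0.        ]
mat 0.52 [37.3, 194.9] [719.89668261 255.50491958   0.        ]
```

View pics/w1.png

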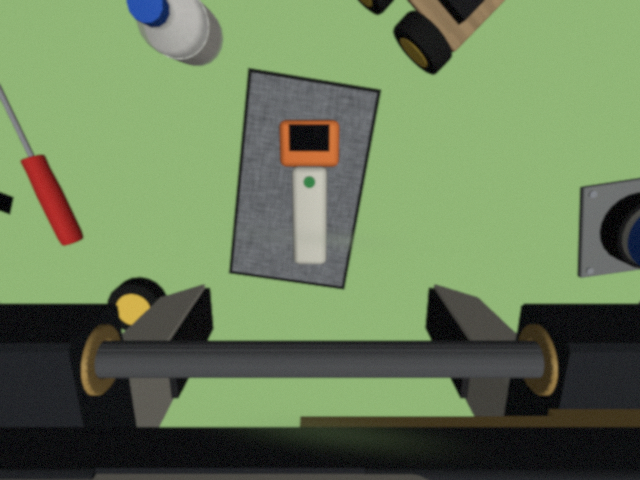

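```bash
python3 - <<'E'
from h import *
m=camera_model("wrist");im=cv2.imread("pics/w1.png")
hsv=cv2.cvtColor(im,cv2.COLOR_BGR2HSV);sub=np.zeros(hsv.shape[:2],bool);sub[110:275,270:350]=1
w=(hsv[...,1]<50)&(hsv[...,2]>140)&sub
o=(hsv[...,0]<20)&(hsv[...,1]>130)&(hsv[...,2]>100)&sub
for n,k,z in(("handle",w,45),("nose",o,40)):
    rr,cc=np.nonzero(k);P=np.array([ray(m,(r,c),z)[:2] for r,c in zip(rr,cc)],np.float32)
    print(n,len(rr),cv2.minAreaRect(P),P.mean(0))
q=np.array([ray(m,p,3)[:2] for p in [(70,249),(91,380),(288,344),(271,231)]]);u=q[0]+q[1]-q[2]-q[3]
print("mat",q.mean(0),np.degrees(np.arctan2(u[1],u[0])),[round(np.linalg.norm(q[i]-q[i-1]),1) for i in range(4)])
print("wheel",ray(m,(302,137),25),"bottle",ray(m,(30,190),30))
E
```

```text
handle 2892 ((536.89404296875, 145.70034790039062), (32.364830017089844, 101.32492065429688), 87.09814453125) [537.6837  145.25328]
nose 1644 ((611.1812133789062, 141.6693572998047), (58.342079162597656, 44.72814178466797), 86.85242462158203) [608.7947  141.58678]
mat [561.94027859 155.13849863] -11.597127890913708 [np.float64(224.5), np.float64(137.9), np.float64(226.2), np.float64(136.8)]
wheel [442.16068973 352.49452861  25.        ] bottle [721.30416215 248.01695229  30.        ]
```

Emit:
send_rows:
  targets:
    - [[0, 0, 0.2, 5, -7, 38, -1], [0, 0, 0.2, 5, -7, 78, -1], [0, 0, 0.2, 5, -7, 118, -1], [0, 0, 0.2, 5, -7, 158, -1], [0, 0, 0.2, 5, -7, 198, -1]]

```text
time: 2.95
tool_pos: [563.6, 141.4, 100.3]
tcp_rot: [3.142, -0.002, -0.059]
contact_force: [1.6, 0.1, -0.7]
grip_width: 92.0
```

Emit:
send_rows:
  targets:
    - [[0, 0, 0, 0, 0, 20, -1], [0, 0, 0, 0, 0, 35, -1], [0, 0, 0, 0, 0, 35, -1], [0, 0, 0, 0, 0, 35, -1]]

```text
time: 3.28
tool_pos: [563.7, 141.8, 66.2]
tcp_rot: [3.141, 0.001, -0.058]
contact_force: [-0.1, -0.1, 0.6]
grip_width: 91.9
```

```bash
python3 - <<'E'
from h import *
go(564,145,9,-3)
save(capture("wrist"),"w2.png")
E
```

```text
t 3.28 pos [563.7 141.8  66.2] rpy [ 1.7998e+02  4.0000e-02 -3.3300e+00] F [-0.1 -0.1  0.6] w 91.9
turn [ 0.02  0.04 -0.33] shift [ 0.2 -3.3 57.2]
```

View pics/w2.png

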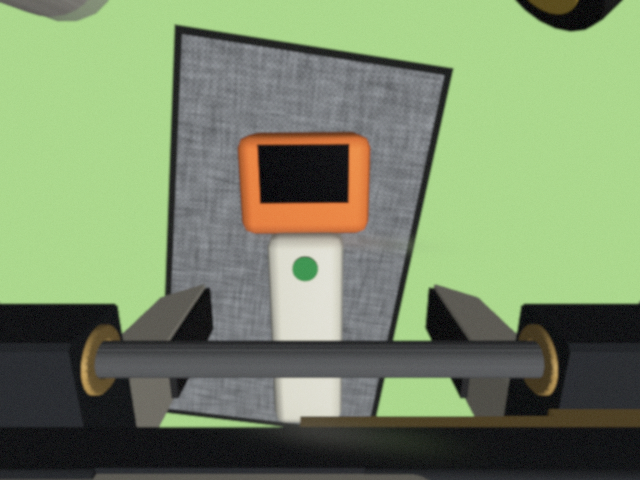

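Emit:
send_rows:
  targets:
    - [[0, 0, -0.3, 0, -3, 20, -1], [0, 0, -0.3, 0, -3, 45, -1], [0, 0, -0.3, 0, -3, 57, -1], [0, 0, -0.3, 0, -3, 57, -1]]

```text
time: 3.67
tool_pos: [562.9, 145.6, 7.8]
tcp_rot: [3.141, 0.003, -0.052]
contact_force: [0.3, 0.7, -0.1]
grip_width: 91.7
```

Emit:
send_rows:
  targets:
    - [[0, 0, 0, 0, 0, 0, 1], [0, 0, 0, 0, 0, 0, 1], [0, 0, 0, 0, 0, 0, 1], [0, 0, 0, 0, 0, 0, 1], [0, 0, 0, 0, 0, 0, 1]]

```text
time: 4.08
tool_pos: [564.5, 146.1, 9.8]
tcp_rot: [-3.141, -0.002, -0.051]
contact_force: [0.1, 1.4, -0.4]
grip_width: 62.9
```

Emit:
send_rows:
  targets:
    - [[0, 0, 0, 0, 0, 0, 1], [0, 0, 0, 0, 0, 0, 1], [0, 0, 0, 0, 0, 0, 1]]

```text
time: 4.33
tool_pos: [564.1, 146.1, 9.1]
tcp_rot: [3.142, -0.0, -0.051]
contact_force: [-0.6, 0.7, 0.1]
grip_width: 42.9
```

Emit:
send_rows:
  targets:
    - [[0, 0, 0, 0, 0, 0, 1], [0, 0, 0, 0, 0, 0, 1], [0, 0, 0, 0, 0, 0, 1], [0, 0, 0, 0, 0, 0, 1], [0, 0, 0, 0, 0, 0, 1]]

```text
time: 4.75
tool_pos: [564.0, 146.2, 9.0]
tcp_rot: [-3.142, -0.0, -0.051]
contact_force: [-1.0, 1.3, 1.0]
grip_width: 36.2
```

Emit:
send_rows:
  targets:
    - [[0, 0, 0, 0, 0, -4, 1], [0, 0, 0, 0, 0, -12, 1], [0, 0, 0, 0, 0, -25, 1], [0, 0, 0, 0, 0, -40, 1], [0, 0, 0, 0, 0, -40, 1]]

```text
time: 5.17
tool_pos: [565.8, 146.2, 52.0]
tcp_rot: [-3.141, -0.005, -0.051]
contact_force: [1.3, -0.0, -1.8]
grip_width: 36.0
```

```bash
python3 - <<'E'
from h import *
go(564,145,250,50)
save(capture("wrist"),"w3.png")
E
```

```text
t 5.17 pos [565.8 146.2  52. ] rpy [-179.96   -0.29   -2.93] F [ 1.3 -0.  -1.8] w 36.0
turn [  0.1   -0.29 -52.93] shift [  -0.7    1.2 -198. ]
```

View pics/w3.png

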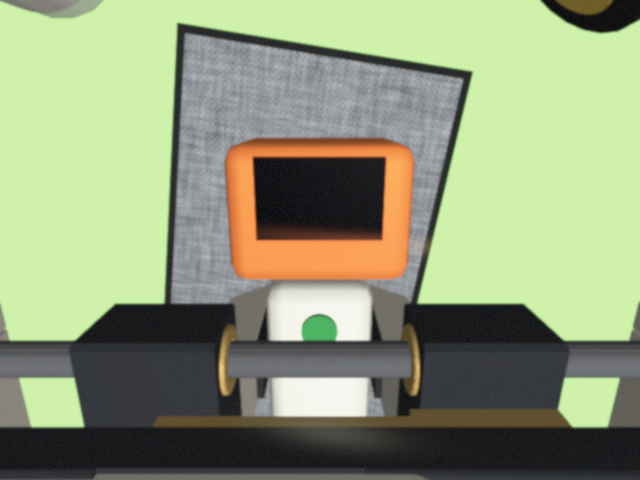

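```bash
python3 - <<'E'
from h import *
m=camera_model("wrist");o=get_obs();print(o['tool_pos'],o['tcp_rot'])
Rm=R.from_euler('xyz',o['tcp_rot'])
# tool-frame: underside z = tcp z + (6) -> top of nose 40 above underside
for dx in (24.5,70.5):
  for dy in(-30,30):
    zt=6-40 # tool z of nose top (tool z down)
    print(dx,dy,np.round(proj(m,o['tool_pos']+Rm.apply([dx,dy,zt])),1))
E
```

```text
[565.17534028 146.09132634  50.64500796] [-3.14117601 -0.00359244 -0.05113699]
24.5 -30 [285.9 225.1]
24.5 30 [285.7 408.6]
70.5 -30 [141.4 214.5]
70.5 30 [141.1 418.3]
```

Emit:
send_rows:
  targets:
    - [[0, 0, 0, 0, 0, -30, 1], [0, 0, -4, 0, 0, -65, 1], [0, 0, -10, 0, 0, -105, 1], [0, 0, -16, 0, 0, -145, 1], [0, 0, -22, 0, 0, -175, 1]]

```text
time: 5.63
tool_pos: [564.2, 146.0, 226.6]
tcp_rot: [3.141, -0.002, 0.338]
contact_force: [0.7, -0.5, -2.6]
grip_width: 36.1
```

```bash
python3 - <<'E'
from h import *
go(501,-380,230,80)
E
```

```text
t 5.63 pos [564.2 146.  226.6] rpy [ 1.7997e+02 -1.1000e-01  1.9370e+01] F [ 0.7 -0.5 -2.6] w 36.1
turn [  0.09  -0.08 -60.63] shift [-234.1  475.3   -3.6]
```

Emit:
send_rows:
  targets:
    - [[0, 0, -3, -9, 18, -3, 1], [0, 0, -7, -22, 45, -3, 1], [0, 0, -11, -38, 77, -3, 1], [0, 0, -15, -54, 109, -3, 1], [0, 0, -20, -70, 142, -3, 1]]

```text
time: 6.05
tool_pos: [543.3, -12.2, 226.1]
tcp_rot: [-3.141, 0.001, 0.686]
contact_force: [1.0, -1.2, -0.9]
grip_width: 36.1
```

```bash
python3 - <<'E'
from h import *
go(501,-380,230,80)
E
```

```text
t 6.05 pos [543.3 -12.2 226.1] rpy [-1.7995e+02  6.0000e-02  3.9320e+01] F [ 1.  -1.2 -0.9] w 36.1
turn [-7.000e-02  4.000e-02 -4.068e+01] shift [-265.8  257.7   -3.8]
```

Emit:
send_rows:
  targets:
    - [[0, 0, -4, -26, 25, -3, 1], [0, 0, -8, -52, 50, -3, 1], [0, 0, -12, -78, 75, -3, 1], [0, 0, -16, -104, 100, -3, 1], [0, 0, -20, -130, 125, -3, 1]]

```text
time: 6.47
tool_pos: [521.2, -191.6, 229.1]
tcp_rot: [-3.14, 0.0, 1.034]
contact_force: [1.2, -0.3, -1.7]
grip_width: 36.1
```

```bash
python3 - <<'E'
from h import *
go(501,-380,230,80)
E
```

```text
t 6.47 pos [ 521.2 -191.6  229.1] rpy [-1.7992e+02  1.0000e-02  5.9260e+01] F [ 1.2 -0.3 -1.7] w 36.1
turn [ -0.08  -0.   -20.74] shift [-172.2   78.9   -0.9]
```

Emit:
send_rows:
  targets:
    - [[0, 0, -4, -34, 16, 0, 1], [0, 0, -8, -68, 32, 0, 1], [0, 0, -13, -102, 48, 0, 1], [0, 0, -17, -135, 62, 0, 1], [0, 0, -20, -160, 74, 0, 1]]

```text
time: 6.88
tool_pos: [502.0, -368.0, 228.7]
tcp_rot: [-3.14, -0.0, 1.382]
contact_force: [-0.3, -0.3, -1.6]
grip_width: 35.8
```

Emit:
send_rows:
  targets:
    - [[0, 0, 0, 0, 0, 0, 1], [0, 0, 0, 0, 0, 0, 1]]

```text
time: 7.05
tool_pos: [502.4, -366.5, 228.4]
tcp_rot: [-3.14, -0.001, 1.377]
contact_force: [-0.1, 0.9, -1.9]
grip_width: 36.2
```

```bash
python3 - <<'E'
from h import *
go(501,-380,230,80)
for c in ["wrist","top"]:
    m=camera_model(c);save(capture(c),c+"4.png")
    for d in place_of("tag",c): print(c,d["conf"],d["location"],ray(m,d["location"],9))
    for d in place_of("window",c): print(c,"win",d["conf"],d["location"],ray(m,d["location"],get_obs()['tool_pos'][2]-6))
E
```

```text
t 7.05 pos [ 502.4 -366.5  228.4] rpy [-1.7989e+02 -7.0000e-02  7.8880e+01] F [-0.1  0.9 -1.9] w 36.2
turn [-0.11 -0.07 -1.12] shift [-13.5   1.3  -1.7]
wrist 0.66 [223.7, 48.5] [ 243.86049221 -335.62146491    9.        ]
top 0.73 [327.5, 425.0] [ 244.2001836  -327.10532788    9.        ]
top 0.73 [298.0, 527.9] [ 327.59558395 -638.72388088    9.        ]
top 0.68 [243.0, 420.2] [ 499.45956809 -320.35256929    9.        ]
top win 0.8 [233.4, 429.8] [ 509.16231808 -311.16878588  224.16010947]
```

View pics/wrist4.png

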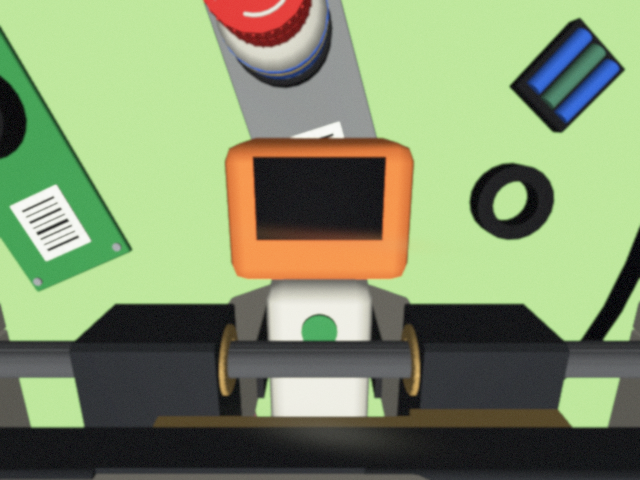

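```bash
python3 - <<'E'
from h import *
def seg(n,c,r0,r1,c0,c1):
    m=camera_model(c);im=cv2.imread("pics/"+n);sub=im[r0:r1,c0:c1];hs=cv2.cvtColor(sub,cv2.COLOR_BGR2HSV)
    k=((hs[...,1]<40)&(hs[...,2]>165)).astype(np.uint8);k=cv2.morphologyEx(k,cv2.MORPH_CLOSE,np.ones((5,5)))
    nn,l,st,ce=cv2.connectedComponentsWithStats(k);i=1+np.argmax(st[1:,4]);print(c,st[i],ce[i])
    rr,cc=np.nonzero(l==i);P=np.array([ray(m,(r+r0,q+c0),9)[:2] for r,q in zip(rr,cc)],np.float32)
    print(cv2.minAreaRect(P),P.mean(0))
seg("top0.png","top",225,255,408,440)
seg("scene0.png","scene",185,215,236,268)
# scene plate corners
m=camera_model("scene")
im=cv2.imread("pics/scene0.png");cv2.imwrite("pics/c2.png",cv2.resize(im[160:260,210:330],None,fx=6,fy=6,interpolation=cv2.INTER_CUBIC))
E
```

```text
top [  5   6  21  18 252] [14.86111111 13.96428571]
((510.00286865234375, -329.8872375488281), (46.71161651611328, 57.68025588989258), 5.702941417694092) [ 511.64886 -328.8014 ]
scene [  4   5  25  20 187] [16.93582888 14.6631016 ]
((513.5308837890625, -326.32659912109375), (50.406246185302734, 58.8545036315918), 5.918198108673096) [ 512.1781  -323.13562]
```

View pics/c2.png

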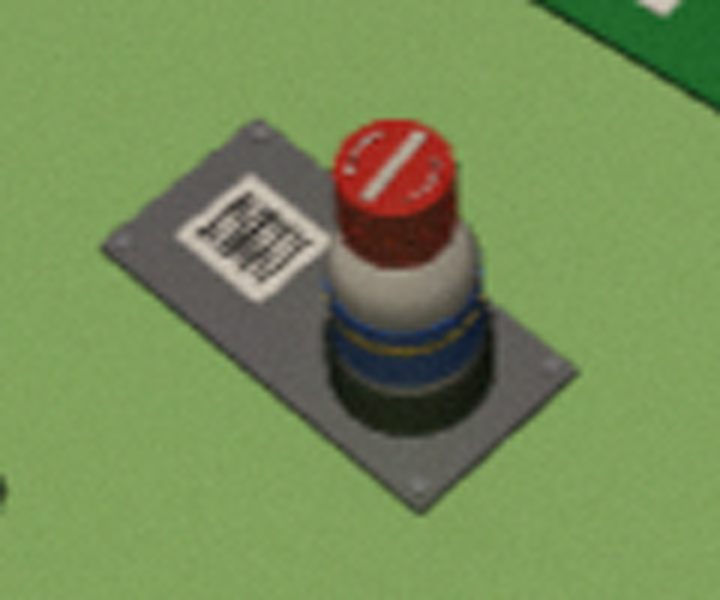

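Emit:
send_rows:
  targets:
    - [[0, 0, -1, -12, 1, 20, 1], [0, 0, -1, -12, 1, 55, 1], [0, 0, -1, -12, 1, 92, 1], [0, 0, -1, -12, 1, 128, 1], [0, 0, -1, -12, 1, 158, 1]]

```text
time: 7.77
tool_pos: [501.8, -375.9, 69.9]
tcp_rot: [-3.141, -0.001, 1.398]
contact_force: [-0.0, -0.0, -1.7]
grip_width: 35.8
```

Emit:
send_rows:
  targets:
    - [[0, 0, 0, 0, 0, 12, 1], [0, 0, 0, 0, 0, 20, 1], [0, 0, 0, 0, 0, 20, 1], [0, 0, 0, 0, 0, 20, 1]]

```text
time: 8.1
tool_pos: [503.0, -377.8, 53.6]
tcp_rot: [3.139, 0.002, 1.398]
contact_force: [1.0, 0.5, -1.6]
grip_width: 36.0
```

```bash
python3 - <<'E'
from h import *
go(502,-379,50,80)
for c in ["wrist","scene","top"]:
    m=camera_model(c);save(capture(c),c+"5.png")
    for d in place_of("window",c): print(c,"win",d["conf"],d["location"],ray(m,d["location"],44))
im=cv2.imread("pics/scene5.png");cv2.imwrite("pics/c5.png",cv2.resize(im[140:260,190:330],None,fx=5,fy=5,interpolation=cv2.INTER_CUBIC))
E
```

```text
t 8.1 pos [ 503.  -377.8   53.6] rpy [1.7988e+02 9.0000e-02 8.0090e+01] F [ 1.   0.5 -1.6] w 36.0
turn [0.12 0.09 0.09] shift [-1.3 -0.8  3.6]
scene win 0.91 [191.8, 252.2] [ 509.40626871 -325.21581132   44.        ]
top win 0.55 [237.0, 425.5] [ 514.61660825 -330.89931272   44.        ]
```

View pics/c5.png

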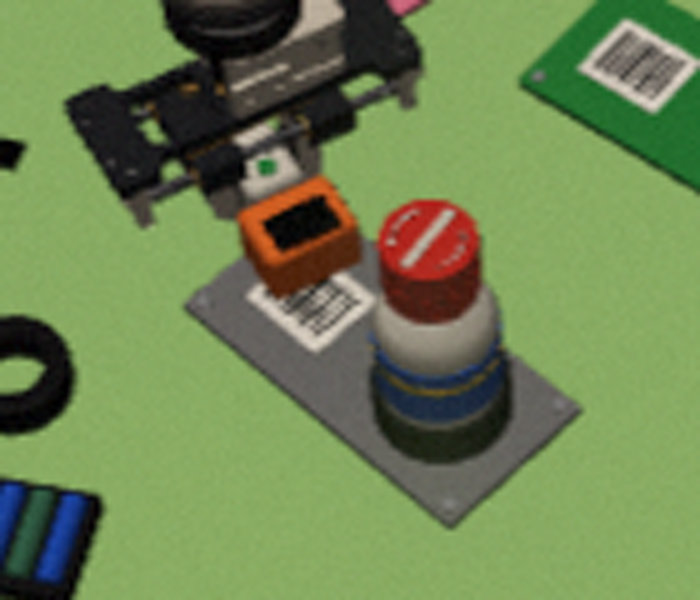

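View pics/wrist5.png

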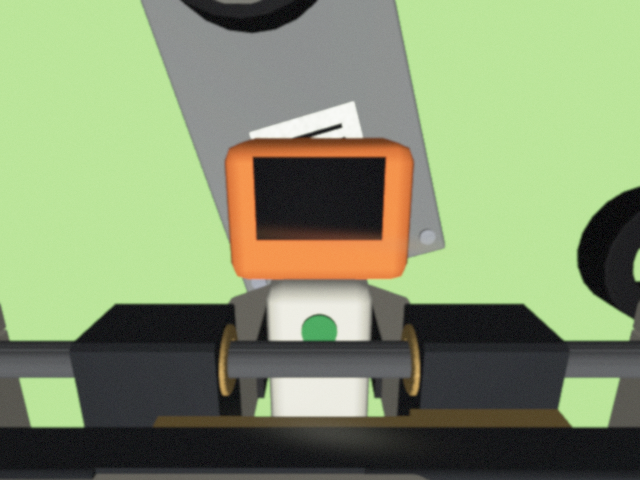

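```bash
python3 - <<'E'
from h import *
m=camera_model("wrist")
a=ray(m,(134,250),9);b=ray(m,(103,355),9);d=b-a;print(a,b,np.linalg.norm(d),np.degrees(np.arctan2(d[1],d[0])))
u=np.array([-0.106,.994]);print((a+b)[:2]/2-30*u)
# plate near corner bolts / plate corners
c=ray(m,(246,445),8);print("plate corner (+x,-y)",c, "-> tag", c[:2]-55*np.array([.994,.106])+55*u)
E
```

```text
[ 481.37182243 -303.32181198    9.        ] [ 533.00165923 -298.12285677    9.        ] 51.89093546050494 5.750114274935892
[ 510.36674083 -330.54233437]
plate corner (+x,-y) [ 568.90591956 -376.3487994     8.        ] -> tag [ 508.40591956 -327.5087994 ]
```

Emit:
send_rows:
  targets:
    - [[0, 0, 0, -2, -1, 2, 1], [0, 0, 0, -2, -1, 3, 1], [0, 0, 0, -2, -1, 3, 1], [0, 0, 0, -2, -1, 3, 1], [0, 0, 0, -2, -1, 3, 1]]

```text
time: 8.82
tool_pos: [500.7, -379.1, 48.9]
tcp_rot: [-3.141, -0.0, 1.397]
contact_force: [-0.2, -0.1, -1.7]
grip_width: 35.9
```

Emit:
send_rows:
  targets:
    - [[0, 0, 0, 0, 0, 0, 1], [0, 0, 0, 0, 0, 0, 1], [0, 0, 0, 0, 0, 0, 1], [0, 0, 0, 0, 0, 0, 1], [0, 0, 0, 0, 0, 0, 1]]

```text
time: 9.23
tool_pos: [500.7, -379.0, 49.0]
tcp_rot: [3.142, 0.0, 1.398]
contact_force: [0.4, -0.5, -1.5]
grip_width: 35.3
```

Emit:
send_rows:
  targets:
    - [[0, 0, 0, 0, 0, 0, 1], [0, 0, 0, 0, 0, 0, 1], [0, 0, 0, 0, 0, 0, 1], [0, 0, 0, 0, 0, 0, 1], [0, 0, 0, 0, 0, 0, 1]]

```text
time: 9.65
tool_pos: [500.7, -379.1, 49.0]
tcp_rot: [3.142, 0.0, 1.397]
contact_force: [0.1, 1.0, -1.6]
grip_width: 36.1
```

Emit:
send_rows:
  targets:
    - [[0, 0, 0, 0, 0, 0, 1], [0, 0, 0, 0, 0, 0, 1], [0, 0, 0, 0, 0, 0, 1], [0, 0, 0, 0, 0, 0, 1], [0, 0, 0, 0, 0, 0, 1]]

```text
time: 10.07
tool_pos: [500.7, -379.1, 49.0]
tcp_rot: [3.142, 0.0, 1.397]
contact_force: [0.4, 0.2, -1.7]
grip_width: 35.8
```

Emit:
send_rows:
  targets:
    - [[0, 0, 0, 0, 0, 0, 1], [0, 0, 0, 0, 0, 0, 1], [0, 0, 0, 0, 0, 0, 1], [0, 0, 0, 0, 0, 0, 1], [0, 0, 0, 0, 0, 0, 1]]

```text
time: 10.48
tool_pos: [500.7, -379.0, 49.0]
tcp_rot: [-3.142, 0.0, 1.398]
contact_force: [1.0, -0.6, -1.4]
grip_width: 36.0
```

Emit:
send_rows:
  targets:
    - [[0, 0, 0, 0, 0, -12, 1], [0, 0, 0, 0, 0, -45, 1], [0, 0, 0, 0, 0, -85, 1], [0, 0, 0, 0, 0, -125, 1], [0, 0, 0, 0, 0, -155, 1]]

```text
time: 10.9
tool_pos: [501.2, -379.5, 208.7]
tcp_rot: [3.138, 0.002, 1.398]
contact_force: [1.9, 0.2, -1.6]
grip_width: 35.4
```

```bash
python3 - <<'E'
from h import *
go(566,155.5,230,-11.5)
E
```

```text
t 10.9 pos [ 501.2 -379.5  208.7] rpy [1.798e+02 1.400e-01 8.007e+01] F [ 1.9  0.2 -1.6] w 35.4
turn [ 2.700e-01 -5.000e-02  9.157e+01] shift [538.1 -28.3 -22.7]
```

Emit:
send_rows:
  targets:
    - [[0, 0, 3, 12, 0, -20, 1], [0, 0, 8, 38, -1, -22, 1], [0, 0, 13, 72, -3, -22, 1], [0, 0, 19, 108, -5, -22, 1], [0, 0, 25, 144, -7, -22, 1]]

```text
time: 11.32
tool_pos: [518.4, -234.8, 227.2]
tcp_rot: [3.14, -0.0, 0.955]
contact_force: [1.2, 0.7, -1.6]
grip_width: 35.8
```

```bash
python3 - <<'E'
from h import *
go(566,155.5,230,-11.5)
E
```

```text
t 11.32 pos [ 518.4 -234.8  227.2] rpy [ 1.7993e+02 -1.0000e-02  5.4720e+01] F [ 1.2  0.7 -1.6] w 35.8
turn [ 6.000e-02 -5.000e-02  6.622e+01] shift [ 346.1 -186.6   -3. ]
```

Emit:
send_rows:
  targets:
    - [[0, 0, 6, 32, -17, -2, 1], [0, 0, 12, 64, -34, -2, 1], [0, 0, 18, 96, -52, -2, 1], [0, 0, 24, 128, -69, -2, 1], [0, 0, 30, 160, -86, -2, 1]]

```text
time: 11.73
tool_pos: [539.6, -53.8, 229.2]
tcp_rot: [3.141, -0.001, 0.432]
contact_force: [0.8, 0.8, -2.4]
grip_width: 36.0
```

```bash
python3 - <<'E'
from h import *
go(566,155.5,230,-11.5)
E
```

```text
t 11.73 pos [539.6 -53.8 229.2] rpy [ 1.7995e+02 -6.0000e-02  2.4770e+01] F [ 0.8  0.8 -2.4] w 36.0
turn [ 3.000e-02 -7.000e-02  3.627e+01] shift [ 111.7 -179.    -0.8]
```

Emit:
send_rows:
  targets:
    - [[0, 0, 7, 20, -32, 0, 1], [0, 0, 14, 40, -64, 0, 1], [0, 0, 21, 60, -96, 0, 1], [0, 0, 28, 80, -128, 0, 1], [0, 0, 34, 98, -157, 0, 1]]

```text
time: 12.15
tool_pos: [561.7, 128.9, 229.2]
tcp_rot: [-3.141, -0.001, -0.151]
contact_force: [1.5, 0.1, -1.9]
grip_width: 35.6
```

Emit:
send_rows:
  targets:
    - [[0, 0, 2, 4, -14, 0, 1], [0, 0, 2, 4, -14, 0, 1], [0, 0, 2, 4, -14, 0, 1]]

```text
time: 12.4
tool_pos: [567.7, 140.7, 228.5]
tcp_rot: [3.141, -0.0, -0.178]
contact_force: [-0.2, -0.2, -1.9]
grip_width: 36.2
```

```bash
python3 - <<'E'
from h import *
go(565.7,155.5,9.5,-11.5)
E
```

```text
t 12.4 pos [567.7 140.7 228.5] rpy [ 1.7998e+02 -3.0000e-02 -1.0190e+01] F [-0.2 -0.2 -1.9] w 36.2
turn [ 0.02 -0.03  1.31] shift [ -4.7 -14.3 219. ]
```

Emit:
send_rows:
  targets:
    - [[0, 0, 1.3, -5, -14, 25, 1], [0, 0, 1.3, -5, -14, 60, 1], [0, 0, 1.3, -5, -14, 98, 1], [0, 0, 1.3, -5, -14, 135, 1], [0, 0, 1.3, -5, -14, 165, 1]]

```text
time: 12.82
tool_pos: [564.5, 152.9, 61.2]
tcp_rot: [3.141, 0.001, -0.204]
contact_force: [1.1, 0.3, -2.0]
grip_width: 36.2
```

Emit:
send_rows:
  targets:
    - [[0, 0, 0, 0, 0, 10, 1], [0, 0, 0, 0, 0, 12, 1], [0, 0, 0, 0, 0, 12, 1]]

```text
time: 13.07
tool_pos: [566.2, 154.0, 51.9]
tcp_rot: [-3.142, -0.001, -0.204]
contact_force: [0.8, 0.3, -1.3]
grip_width: 35.8
```

```bash
python3 - <<'E'
from h import *
go(565.7,155.5,9.5,-11.5)
save(capture("wrist"),"w6.png")
E
```

```text
t 13.07 pos [566.2 154.   51.9] rpy [-1.800e+02 -5.000e-02 -1.169e+01] F [ 0.8  0.3 -1.3] w 35.8
turn [-0.   -0.05 -0.19] shift [-0.8 -1.4 42.4]
```

View pics/w6.png

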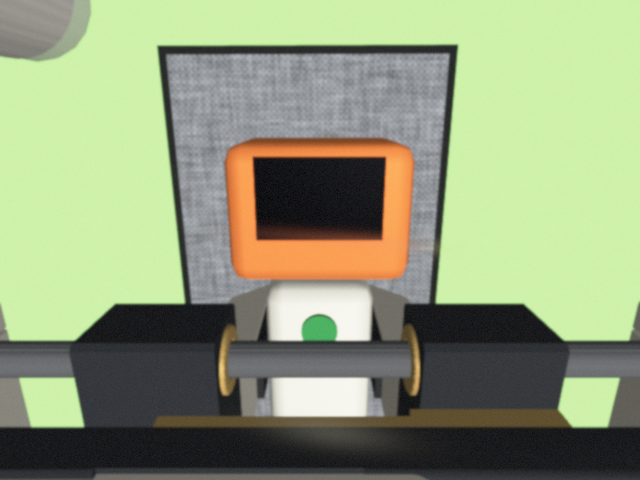

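```bash
python3 - <<'E'
from h import *
m=camera_model("wrist")
a=ray(m,(47,160),3);b=ray(m,(47,457),3);u=np.array([np.cos(np.radians(-11.5)),np.sin(np.radians(-11.5))])
print(a,b,np.linalg.norm(a-b),(a+b)[:2]/2-115*u)
c=ray(m,(300,186),3);d=ray(m,(300,435),3);e=((c+d)/2)[:2];mc=(a+b)[:2]/2-115*u;n=np.array([-u[1],u[0]]);print("lateral of mid low",(e-mc)@n)
E
```

```text
[688.54872385 203.89907521   3.        ] [660.33797136  68.4232103    3.        ] 138.3819227040756 [561.75200657 159.08845521]
lateral of mid low 0.39733008914079004
```

Emit:
send_rows:
  targets:
    - [[0, 0, -0.2, -1, -3, 18, 1], [0, 0, -0.2, -1, -3, 32, 1], [0, 0, -0.2, -1, -3, 38, 1], [0, 0, -0.2, -1, -3, 41, 1], [0, 0, -0.2, -1, -3, 42, 1]]

```text
time: 13.53
tool_pos: [566.0, 157.9, 10.1]
tcp_rot: [-3.141, -0.002, -0.2]
contact_force: [-0.5, 0.2, -1.9]
grip_width: 35.9
```

Emit:
send_rows:
  targets:
    - [[0, 0, 0, 0, 0, 0, 1], [0, 0, 0, 0, 0, 0, 1]]

```text
time: 13.7
tool_pos: [565.9, 157.9, 10.1]
tcp_rot: [-3.141, -0.002, -0.2]
contact_force: [1.0, 0.7, -1.7]
grip_width: 35.8
```

Emit:
send_rows:
  targets:
    - [[0, 0, 0, 0, 0, 1, 1], [0, 0, 0, 0, 0, 1, 1], [0, 0, 0, 0, 0, 1, 1]]

```text
time: 13.95
tool_pos: [565.9, 158.0, 9.0]
tcp_rot: [-3.141, -0.002, -0.2]
contact_force: [0.6, 1.0, 5.1]
grip_width: 35.9
```

Emit:
send_rows:
  targets:
    - [[0, 0, 0, 0, 0, 0, -1], [0, 0, 0, 0, 0, 0, -1], [0, 0, 0, 0, 0, 0, -1], [0, 0, 0, 0, 0, 0, -1], [0, 0, 0, 0, 0, 0, -1]]

```text
time: 14.37
tool_pos: [565.0, 157.9, 7.8]
tcp_rot: [3.141, 0.0, -0.2]
contact_force: [0.3, 0.7, 0.4]
grip_width: 64.8
```

Emit:
send_rows:
  targets:
    - [[0, 0, 0, 0, 0, 0, -1], [0, 0, 0, 0, 0, 0, -1], [0, 0, 0, 0, 0, -15, -1], [0, 0, 0, 0, 0, -45, -1], [0, 0, 0, 0, 0, -85, -1]]

```text
time: 14.78
tool_pos: [563.0, 157.6, 91.1]
tcp_rot: [3.139, 0.006, -0.2]
contact_force: [1.1, -0.4, -0.0]
grip_width: 91.6
```

Emit:
send_rows:
  targets:
    - [[0, 0, 0, 0, 0, -40, -1], [0, 0, 0, 0, 0, -80, -1], [0, 0, 0, 0, 0, -120, -1], [0, 0, 0, 0, 0, -160, -1], [0, 0, 0, 0, 0, -190, -1]]

```text
time: 15.2
tool_pos: [565.4, 158.0, 287.0]
tcp_rot: [-3.14, -0.004, -0.2]
contact_force: [1.4, -0.5, 1.0]
grip_width: 91.8
```

```bash
python3 - <<'E'
from h import *
go(498.5,-220.5,280,0)
m=camera_model("wrist");im=capture("wrist");save(im,"w7.png")
hsv=cv2.cvtColor(im[:,:,::-1].copy(),cv2.COLOR_BGR2HSV);sub=np.zeros(hsv.shape[:2],bool);sub[90:290,250:370]=1
w=(hsv[...,1]<50)&(hsv[...,2]>140)&sub
o=(hsv[...,0]<20)&(hsv[...,1]>130)&(hsv[...,2]>100)&sub
for n,k,z in(("handle",w,45),("nose",o,40)):
    rr,cc=np.nonzero(k);P=np.array([ray(m,(r,c),z)[:2] for r,c in zip(rr,cc)],np.float32)
    print(n,len(rr),cv2.minAreaRect(P))
for d in place_of("mat","wrist"): print(d["conf"],ray(m,d["location"],0))
E
```

```text
t 15.2 pos [565.4 158.  287. ] rpy [-179.93   -0.22  -11.45] F [ 1.4 -0.5  1. ] w 91.8
turn [ -0.05  -0.23 -11.45] shift [  9.6 384.3   6.5]
handle 3031 ((539.4884033203125, 161.90606689453125), (32.74617385864258, 101.5425796508789), 79.07674407958984)
nose 1695 ((612.5575561523438, 147.6914825439453), (58.608116149902344, 44.78548812866211), 78.49016571044922)
```

View pics/w7.png

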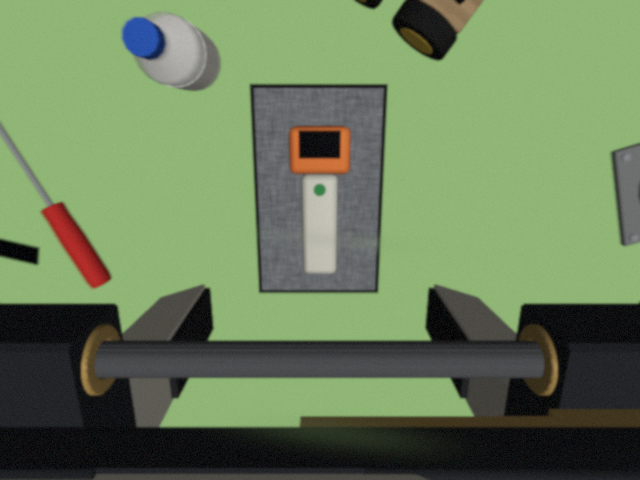

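Emit:
send_rows:
  targets:
    - [[0, 0, -1, 1, 25, 0, -1], [0, 0, -3, 2, 65, 0, -1], [0, 0, -5, 3, 105, 0, -1], [0, 0, -6, 4, 145, 0, -1], [0, 0, -6, 5, 185, 0, -1]]

```text
time: 15.72
tool_pos: [532.2, -25.8, 281.9]
tcp_rot: [-3.142, 0.002, -0.093]
contact_force: [1.4, -0.0, 0.1]
grip_width: 91.3
```

```bash
python3 - <<'E'
from h import *
go(498.5,-220.5,280,-6)
E
```

```text
t 15.72 pos [532.2 -25.8 281.9] rpy [-1.80e+02  9.00e-02 -5.36e+00] F [ 1.4 -0.   0.1] w 91.3
turn [-0.    0.09  0.64] shift [-15.4 197.    1.9]
```

Emit:
send_rows:
  targets:
    - [[0, 0, 0, -9, 40, 0, -1], [0, 0, 0, -18, 80, 0, -1], [0, 0, 0, -27, 120, 0, -1], [0, 0, 0, -36, 160, 0, -1], [0, 0, 0, -45, 188, 0, -1]]

```text
time: 16.13
tool_pos: [469.1, -210.0, 281.9]
tcp_rot: [3.141, 0.001, -0.097]
contact_force: [-0.5, -0.1, 0.7]
grip_width: 91.7
```

Emit:
send_rows:
  targets:
    - [[0, 0, 0, 0, 0, 0, -1], [0, 0, 0, 0, 0, 0, -1], [0, 0, 0, 0, 0, 0, -1]]

```text
time: 16.38
tool_pos: [470.5, -206.7, 282.3]
tcp_rot: [-3.141, 0.001, -0.096]
contact_force: [-0.7, -0.3, -0.2]
grip_width: 91.5
```

```bash
python3 - <<'E'
from h import *
go(498.5,-220.5,240,-6)
m=camera_model("wrist");im=capture("wrist");save(im,"w8.png")
hsv=cv2.cvtColor(im[:,:,::-1].copy(),cv2.COLOR_BGR2HSV)
k=(((hsv[...,0]<8)|(hsv[...,0]>172))&(hsv[...,1]>150)&(hsv[...,2]>150)).astype(np.uint8)
k=cv2.morphologyEx(k,cv2.MORPH_CLOSE,np.ones((15,15)))
cs,_=cv2.findContours(k,cv2.RETR_EXTERNAL,cv2.CHAIN_APPROX_NONE);c=max(cs,key=cv2.contourArea)
e=cv2.fitEllipse(c);print(e,ray(m,(e[0][1],e[0][0]),171))
for d in place_of("cap_grip","wrist"): print(d["conf"],d["location"],ray(m,d["location"],158))
E
```

```text
t 16.38 pos [ 470.5 -206.7  282.3] rpy [-1.7995e+02  5.0000e-02 -5.4800e+00] F [-0.7 -0.3 -0.2] w 91.5
turn [-0.05  0.05  0.52] shift [29.2 11.1 42.3]
((334.1156005859375, 190.60055541992188), (76.1700439453125, 77.76280975341797), 60.754276275634766) [ 500.01381307 -220.28662243  171.        ]
0.72 [189.5, 332.0] [ 498.63244938 -219.14010836  158.        ]
```

View pics/w8.png

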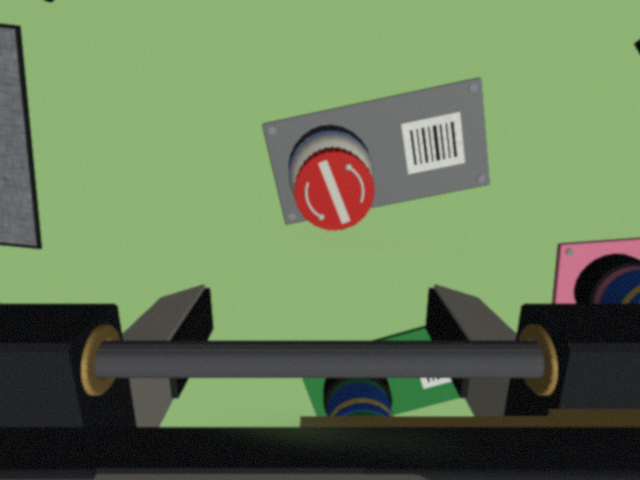

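Emit:
send_rows:
  targets:
    - [[0, 0, 0.5, 20, 8, 15, -1], [0, 0, 0.5, 30, 11, 45, -1], [0, 0, 0.5, 30, 11, 60, -1], [0, 0, 0.5, 30, 11, 60, -1], [0, 0, 0.5, 30, 11, 60, -1]]

```text
time: 16.9
tool_pos: [499.5, -219.8, 222.6]
tcp_rot: [-3.141, 0.002, -0.102]
contact_force: [-0.5, 0.6, 1.3]
grip_width: 91.9
```

```bash
python3 - <<'E'
from h import *
go(499.3,-220.4,139,-6)
E
```

```text
t 16.9 pos [ 499.5 -219.8  222.6] rpy [-1.7995e+02  9.0000e-02 -5.8500e+00] F [-0.5  0.6  1.3] w 91.9
turn [-0.05  0.09  0.15] shift [-0.   0.7 83.6]
```

Emit:
send_rows:
  targets:
    - [[0, 0, 0, 0, 0.5, 25, -1], [0, 0, 0, 0, 0.5, 55, -1], [0, 0, 0, 0, 0.5, 75, -1], [0, 0, 0, 0, 0.5, 83, -1], [0, 0, 0, 0, 0.5, 83, -1]]

```text
time: 17.32
tool_pos: [499.2, -221.0, 139.7]
tcp_rot: [-3.141, 0.001, -0.103]
contact_force: [-0.5, 0.4, 0.5]
grip_width: 91.8
```

Emit:
send_rows:
  targets:
    - [[0, 0, 0, 0, 0, 0, 1], [0, 0, 0, 0, 0, 0, 1], [0, 0, 0, 0, 0, 0, 1], [0, 0, 0, 0, 0, 0, 1]]

```text
time: 17.65
tool_pos: [500.0, -221.9, 141.3]
tcp_rot: [3.14, -0.002, -0.104]
contact_force: [-1.2, -0.4, -0.7]
grip_width: 69.6
```

Emit:
send_rows:
  targets:
    - [[0, 0, 0, 0, 0, 0, 1], [0, 0, 0, 0, 0, 0, 1], [0, 0, 0, 0, 0, 0, 1], [0, 0, 0, 0, 0, 0, 1], [0, 0, 0, 0, 0, 0, 1]]

```text
time: 18.07
tool_pos: [499.5, -221.2, 140.4]
tcp_rot: [-3.141, -0.0, -0.104]
contact_force: [-0.2, 3.1, 5.9]
grip_width: 53.6
```

```bash
python3 - <<'E'
from h import *
go(499.3,-220.4,132,-6)
E
```

```text
t 18.07 pos [ 499.5 -221.2  140.4] rpy [-1.7997e+02 -3.0000e-02 -5.9600e+00] F [-0.2  3.1  5.9] w 53.6
turn [-0.03 -0.03  0.04] shift [-0.3 -0.7  8.4]
```

Emit:
send_rows:
  targets:
    - [[0, 0, 0, 0, 0, 3, 1], [0, 0, 0, 0, 0, 6, 1], [0, 0, 0, 0, 0, 7, 1], [0, 0, 0, 0, 0, 7, 1], [0, 0, 0, 0, 0, 7, 1]]

```text
time: 18.48
tool_pos: [499.7, -221.4, 134.0]
tcp_rot: [3.141, -0.001, -0.104]
contact_force: [-0.9, 5.5, 9.6]
grip_width: 53.3
```

```bash
python3 - <<'E'
from h import *
go(499.3,-220.4,132,74)
print(get_obs()['moment'])
E
```

```text
t 18.48 pos [ 499.7 -221.4  134. ] rpy [ 1.7999e+02 -6.0000e-02 -5.9500e+00] F [-0.9  5.5  9.6] w 53.3
turn [ 5.000e-02 -5.000e-02 -7.995e+01] shift [-0.5 -0.9  1.9]
[0.8558101 0.2451519 0.0277391]
```

Emit:
send_rows:
  targets:
    - [[0, 0, 0, 0, -0.5, 1, 1], [0, 0, 0, 0, -1, 1.5, 1], [0, 0, 0, 0, -1, 1.5, 1], [0, 0, 0, 0, -1, 1.5, 1]]

```text
time: 18.82
tool_pos: [499.7, -221.4, 132.8]
tcp_rot: [3.14, -0.002, -0.104]
contact_force: [-2.6, 1.8, 11.0]
grip_width: 53.4
```

Emit:
send_rows:
  targets:
    - [[0, 0, -3, 0, 0, 0, 1], [0, 0, -7, 0, 0, 0, 1], [0, 0, -11, 0, 0, 0, 1], [0, 0, -15, 0, 0, 0, 1], [0, 0, -20, 0, 0, 0, 1]]

```text
time: 19.23
tool_pos: [500.7, -221.7, 133.2]
tcp_rot: [3.138, -0.003, 0.248]
contact_force: [0.1, 1.3, 11.8]
grip_width: 53.6
```

```bash
python3 - <<'E'
from h import *
go(499.3,-220.4,132,74)
print(get_obs()['moment'])
im=capture("wrist");save(im,"w9.png")
E
```

```text
t 19.23 pos [ 500.7 -221.7  133.2] rpy [ 1.7978e+02 -1.7000e-01  1.4230e+01] F [ 0.1  1.3 11.8] w 53.6
turn [ 2.900e-01 -4.000e-02 -5.977e+01] shift [-1.1 -1.7  1.2]
[ 0.1393986   0.01460923 -0.05753064]
```

View pics/w9.png

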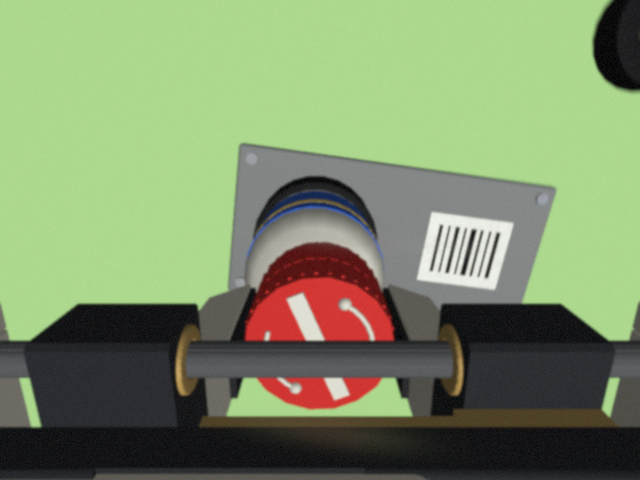

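Emit:
send_rows:
  targets:
    - [[0, 0, -5, 0, 0, 0, 1], [0, 0, -10, 0, 0, 0, 1], [0, 0, -15, 0, 0, 0, 1], [0, 0, -20, 0, 0, 0, 1], [0, 0, -25, 0, 0, 0, 1]]

```text
time: 19.7
tool_pos: [500.8, -221.6, 133.2]
tcp_rot: [3.137, -0.001, 0.686]
contact_force: [0.6, 1.2, 10.9]
grip_width: 53.5
```

Emit:
send_rows:
  targets:
    - [[0, 0, -5, 0, 0, 0, 1], [0, 0, -10, 0, 0, 0, 1], [0, 0, -15, 0, 0, 0, 1], [0, 0, -20, 0, 0, 0, 1], [0, 0, -25, 0, 0, 0, 1]]

```text
time: 20.12
tool_pos: [500.8, -221.6, 133.2]
tcp_rot: [3.137, 0.001, 1.122]
contact_force: [0.6, 1.5, 10.1]
grip_width: 53.4
```

Emit:
send_rows:
  targets:
    - [[0, 0, -4, 0, 0, 0, 1], [0, 0, -8, 0, 0, 0, 1], [0, 0, -9, 0, 0, 0, 1], [0, 0, -9, 0, 0, 0, 1]]

```text
time: 20.45
tool_pos: [500.8, -221.7, 133.2]
tcp_rot: [3.137, 0.002, 1.276]
contact_force: [2.2, 0.7, 10.2]
grip_width: 53.8
```

```bash
python3 - <<'E'
from h import *
go(499.3,-220.4,132,74)
print(get_obs()['moment'])
im=capture("wrist");save(im,"w10.png")
E
```

```text
t 20.45 pos [ 500.8 -221.7  133.2] rpy [1.7974e+02 1.0000e-01 7.3110e+01] F [ 2.2  0.7 10.2] w 53.8
turn [ 0.26  0.1  -0.89] shift [ 0.8 -1.8  1.2]
[ 0.17892227 -0.07243424 -0.00374435]
```

View pics/w10.png

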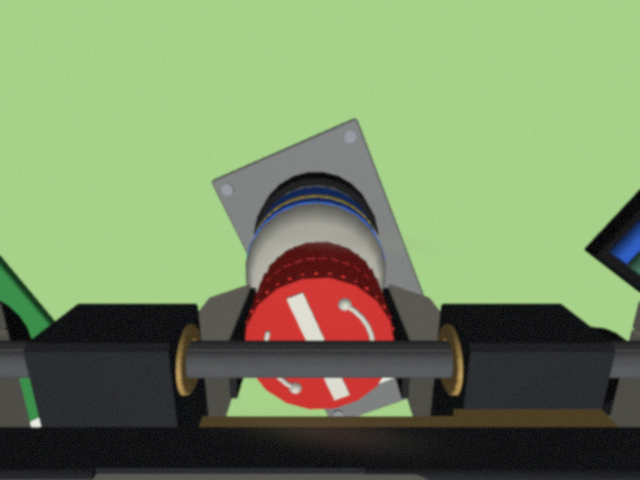

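Emit:
send_rows:
  targets:
    - [[0, 0, 0, 0, 0, -5, 1], [0, 0, 0, 0, 0, -12, 1], [0, 0, 0, 0, 0, -20, 1], [0, 0, 0, 0, 0, -28, 1], [0, 0, 0, 0, 0, -36, 1]]

```text
time: 20.92
tool_pos: [499.1, -220.6, 167.8]
tcp_rot: [-3.141, 0.0, 1.275]
contact_force: [-0.4, 0.4, 0.1]
grip_width: 53.1
```

Emit:
send_rows:
  targets:
    - [[0, 0, 0, 0, 0, -14, 1], [0, 0, 0, 0, 0, -32, 1], [0, 0, 0, 0, 0, -48, 1], [0, 0, 0, 0, 0, -60, 1], [0, 0, 0, 0, 0, -62, 1]]

```text
time: 21.33
tool_pos: [500.2, -221.1, 232.0]
tcp_rot: [3.138, 0.001, 1.275]
contact_force: [0.4, -0.2, -0.3]
grip_width: 53.7
```

Emit:
send_rows:
  targets:
    - [[0, 0, 0, 0, 0, 0, 1], [0, 0, 0, 0, 0, 0, 1], [0, 0, 0, 0, 0, 0, 1], [0, 0, 0, 0, 0, 0, 1]]

```text
time: 21.67
tool_pos: [499.1, -220.3, 228.5]
tcp_rot: [-3.14, -0.0, 1.275]
contact_force: [-0.1, 0.4, 0.2]
grip_width: 53.1
```

```bash
python3 - <<'E'
from h import *
go(499.5,-220.6,232,74)
for c in ["wrist","scene","top"]:
    m=camera_model(c);save(capture(c),c+"11.png")
    for l,z in(("cap_grip",250),("mouth",142)):
        for d in place_of(l,c)[:3]: print(c,l,d["conf"],d["location"],ray(m,d["location"],z))
im=cv2.imread("pics/scene11.png");cv2.imwrite("pics/c11.png",cv2.resize(im[120:260,190:350],None,fx=4,fy=4,interpolation=cv2.INTER_CUBIC))
E
```

```text
t 21.67 pos [ 499.1 -220.3  228.5] rpy [-1.799e+02 -2.000e-02  7.304e+01] F [-0.1  0.4  0.2] w 53.1
turn [-0.1  -0.02 -0.96] shift [-0.1  0.5 -3.5]
wrist cap_grip 0.89 [330.0, 318.4] [ 498.5552831  -218.91304587  250.        ]
wrist mouth 0.65 [242.3, 320.2] [ 499.7316353  -218.21504807  142.        ]
scene cap_grip 0.86 [170.6, 269.8] [ 512.59536263 -218.89960178  250.        ]
scene cap_grip 0.44 [353.9, 440.3] [543.52143658 387.59570689 250.        ]
scene mouth 0.77 [138.4, 349.2] [ 218.48418058 -231.28248141  142.        ]
scene mouth 0.7 [104.5, 254.0] [ 344.9787756  -514.82811554  142.        ]
scene mouth 0.61 [195.8, 273.9] [ 509.91527181 -215.17509128  142.        ]
top mouth 0.8 [338.6, 396.5] [ 225.72265743 -225.11228925  142.        ]
top mouth 0.79 [297.2, 505.9] [ 334.93937349 -530.9882075   142.        ]
top mouth 0.67 [239.5, 394.0] [ 501.10038493 -225.49095174  142.        ]
```

View pics/c11.png

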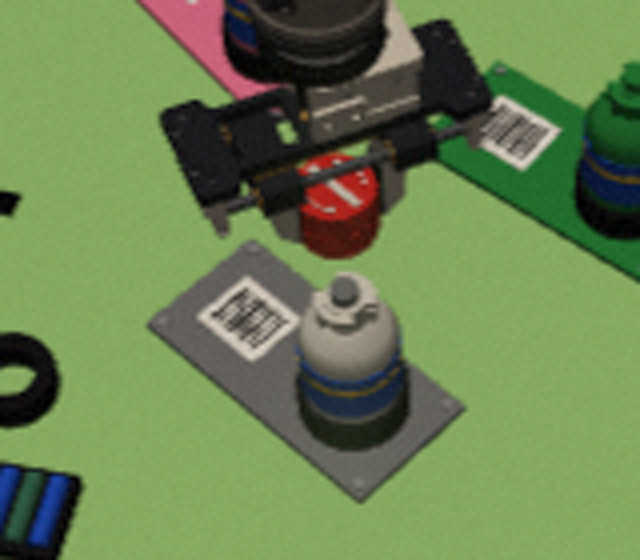

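View pics/top11.png

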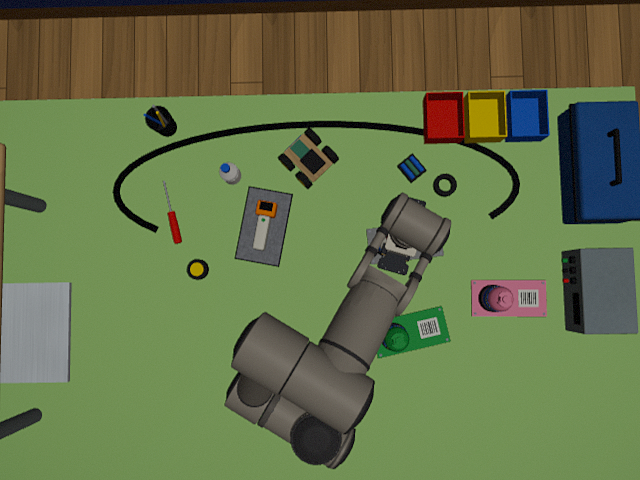

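View pics/wrist11.png

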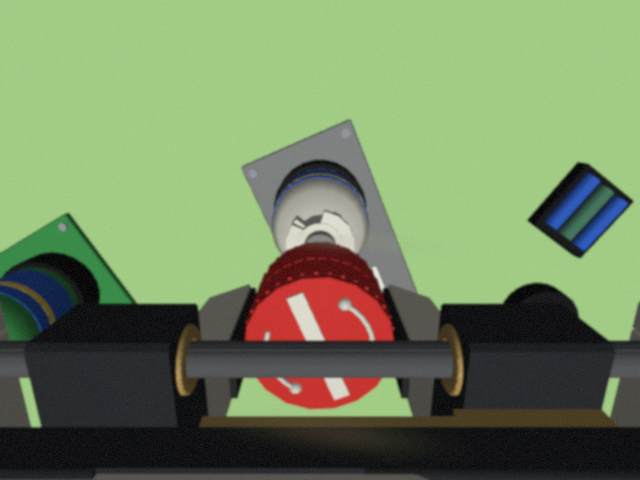

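Emit:
send_rows:
  targets:
    - [[0, 0, 0, 0, 0, -2, 1], [0, 0, 0, 0, 0, -3.5, 1], [0, 0, 0, 0, 0, -3.5, 1], [0, 0, 0, 0, 0, -3.5, 1], [0, 0, 0, 0, 0, -3.5, 1]]

```text
time: 22.53
tool_pos: [499.4, -220.6, 233.0]
tcp_rot: [3.141, 0.0, 1.275]
contact_force: [-0.7, 0.4, -1.1]
grip_width: 53.7
```

Emit:
send_rows:
  targets:
    - [[0, 0, 0, 0, 0, 0, 1], [0, 0, 0, 0, 0, 0, 1], [0, 0, 0, 0, 0, 0, 1], [0, 0, 0, 0, 0, 0, 1], [0, 0, 0, 0, 0, 0, 1]]

```text
time: 22.95
tool_pos: [499.4, -220.6, 232.9]
tcp_rot: [-3.142, 0.0, 1.275]
contact_force: [0.2, -0.8, -0.3]
grip_width: 53.3
```

```bash
python3 - <<'E'
from h import *
go(499.5,-220.6,232,74); print(abs(get_obs()['dq']).max())
print(close_job())
E
```

```text
t 22.95 pos [ 499.4 -220.6  232.9] rpy [-180.      0.     73.05] F [ 0.2 -0.8 -0.3] w 53.3
turn [-0.    0.   -0.95] shift [-0.   0.1  0.9]
0.002386057902768312
the job is handed in; nothing more can be done
None
```

The whole job was carried out in the order asked and handed in at about 23 s of the 72 s allowed; no verdict was reported.

- **Scan:** I held the reader level with its window about 34 mm above the grey station's tag for about 2 s. By my measurements it was centred to within about 2 mm.
- **Reader back on its mat:** I laid it along the mat and let go. The wrist picture puts it within about 2 mm of the mat's centre and aligned to within about 1°.
- **Cap:** I pressed it about 7 mm (about 11 N), turned it 79° anticlockwise and lifted it off. The last scene picture shows the mouth bare.
- **At hand-in:** The cap was gripped (53 mm opening), upright and still. It was over the measured bottle axis to about 1 mm, with a gap of about 81 mm between the mouth and its lower edge.
- **Other things:** In the last top view the bystanders look unmoved.

**Disagreements:** The networks' scene-camera positions for the cap and mouth were about 10 mm off in x from the wrist and corner measurements. I relied on the wrist and corner measurements. Before I raised it to its final height, the gap measured about 76 mm, so I lifted it a few millimetres. After that I checked only the arm's reading, without a new picture.

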